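Stopper the wood-stain flask and throttle back the fume extractor

TASK

Close up the wood stain: set the stopper upright into the neck of the open amber flask, keeping hold of it until its collar rests all round on the rim. Then, with the flask closed, pull the fume extractor's red lever back to its yellow idle marker, leave it there and let go. Leave the flask standing where it is and do not disturb the other things on the bench.

Things in the scene. Friction and masses are not known exactly. Their poses are not given: they have to be found in the camera images.
- flask: Open amber glass flask, loose, 0.4 to 0.85 kg, standing upright. Origin at the centre of its underside, z up. Base 100 mm in diameter, widest 108 mm at 65 mm height, then a conical shoulder up to a straight round neck from 100 mm height to the rim at 135 mm. Neck 56 mm outside, 48 mm inside, wall 4 mm.
- flask_mouth (a point): Centre of the flask's mouth, at rim height (135 mm above the flask's origin). z is along the neck, upwards.
- stopper: Loose stopper, 70 to 120 g, 88 mm tall, standing upright on its narrow end. Origin at the centre of its lower end, z up its axis (round). From the bottom: black rubber plug 35 mm long, tapering from 34 mm diameter at the foot to 43 mm; pale wooden collar 62 mm in diameter, 8 mm thick; straight wooden handle 32 mm in diameter, 45 mm long. Home when the collar lies on the rim.
- stopper_flange (a point): Point on the stopper's axis at the underside of its collar, 35 mm above its origin; it meets flask_mouth when the stopper is home.
- stopper_grip (a point): Point on the stopper's axis in its handle, 68 mm above its origin: a good height to grip, 33 mm above the collar's underside.
- extractor: Bench fume extractor, fixed: blue box 220 x 140 x 70 mm with a grey quadrant drum (80 mm in diameter, 70 mm wide, its axis along y, at 82 mm height) half sunk in its top. Origin at the centre of its underside, z up; its -x face looks roughly towards the robot; y is along the lever's hinge axis.
- lever (a joint): Angle of the red-handled throttle lever about the extractor's +y axis, rad. 0 is upright; positive leans towards the extractor's +x (away from the robot, more suction), negative towards -x. Limits -0.75 and 0.75. It stays where it is left; about 2 N at the handle moves it.
- lever_pivot (a point): Hinge point of the lever, 82 mm above the extractor's underside. Frame turns with the lever.
- lever_grip (a point): Point on the lever's axis in its red handle, 102 mm from lever_pivot; z points along the lever, outwards. The handle is round, 26 mm in diameter (85 to 118 mm from the pivot), narrowing to 20 mm at 70 mm; below it a 12 mm rod.
- marker (a joint): Angle of the yellow idle marker, measured exactly as for the lever (rad): the lever is at the marker when the two angles are equal. It differs from day to day and lies towards the robot from the lever's start; it need not be touched.
- marker_top (a point): Top of the yellow idle marker: two yellow bars, 7 mm wide, across the drum on either side of the lever's slot, 52 mm from lever_pivot; z points outwards from the pivot.
- tin: Closed can 90 mm in diameter, 120 mm tall, green label. Bystander; it may stand where the flask stood another day. Origin at the centre of its underside, as for all bystanders.
- paint_blue: Blue paint bottle, 60 mm in diameter, 130 mm tall. Bystander.
- paint_red: Red paint bottle, 60 mm in diameter, 130 mm tall. Bystander.
- brush: Paint brush lying flat, 190 mm long along its x. Bystander.
- sander: Cork sanding block 100 x 65 x 40 mm. Bystander.
- foam: Black sponge roll standing on end, 60 mm in diameter, 50 mm tall. Bystander.
- offcut: Dark wood offcut 60 x 160 x 30 mm. Bystander.
- mug: White mug 80 mm in diameter, 90 mm tall. Bystander.
Mind the look-alikes: they are no part of the job. Leave any purple look-alike of the flask alone.

How it is judged:
On the way, in this order (a step that is already met when the one before it is completed fails the run):
1. the stopper is fully home in the flask's neck while the fingers still hold it (z of stopper_flange in the frame of flask_mouth between -0.004 and 0.004 m and horizontal distance between stopper_flange and flask_mouth below 0.006 m and angle between the z axis of stopper and the z axis of flask, either way round below 0.08 rad and contact force between the fingers and stopper above 0.5 N), for 0.1 s.
2. the lever stands at the yellow idle marker, the flask being closed (angle between the z axis of lever_grip and the z axis of marker_top, either way round below 0.1 rad and z of stopper_flange in the frame of flask_mouth between -0.004 and 0.004 m and horizontal distance between stopper_flange and flask_mouth below 0.006 m and angle between the z axis of stopper and the z axis of flask, either way round below 0.08 rad), for 0.2 s.
At the end, for the whole second after the job is handed in: Stopper in the flask's neck: collar within 4 mm of the rim, 6 mm of the neck's centre, 0.08 rad of its axis; flask upright (0.05 rad) within 40 mm of its start; lever within 0.1 rad of the yellow marker; all released and at rest (all of step 2 and angle between flask's own z axis and vertical below 0.05 rad and distance of flask from where it was at the start of the episode below 0.04 m and linear speed of each of stopper, flask below 0.02 m/s and velocity of joint lever between -0.05 and 0.05 rad/s); the robot touches nothing.
It fails at once if the flask is tipped by more than 0.3 rad or shifted by more than 60 mm (angle between flask's own z axis and vertical above 0.3 rad or distance of flask from where it was at the start of the episode above 0.06 m).
It fails at once if a bystander is shifted by more than 30 mm (distance of any of tin, paint_blue, paint_red, brush, sander, foam, offcut, mug from where it was at the start of the episode above 0.03 m).
It also fails if it takes over 59 s, if anything falls off the work surface, if the arm or the gripper's body presses on something with over 40 N, if the wrist force passes 120 N, or if a joint passes its speed limit or range.

ROBOT

A 6-joint arm with a two-finger parallel gripper is mounted at the origin on the work surface. World frame = base frame: x ahead of the robot, y to its left, z up, the work surface at z = 0. Lengths are in m, angles in rad, forces in N, time in s.
With the tool pointing down it reaches from about 0.35 to 0.975 m from the base axis. Payload 7.1 kg.
Tool frame: the origin (TCP) lies midway between the tips of the shut fingers; the grasp point (between the pads) lies 19 mm behind it; z points along the fingers, y is the line along which they close (so a half turn about z gives the same grasp; the last joint's range is limited). The gripper opens to 88 mm and grips with 3 to 60 N. Pads are 20 mm wide; open, the fingers measure 115 mm over their backs; the gripper's body (75 mm by 178 mm) begins 61 mm behind the grasp point.
Start: joints at [-1.262, 0.423, 1.63, -0, 1.089, -0.019], TCP at [0.201, -0.592, 0.223] pointing down, gripper open.
Joint ranges: [-3, 3], [-0.9, 2.11], [0.09, 2.58], [-1.31, 4.45], [0.11, 2.69], [-2.54, 2.54]. Speed limits (rad/s): [2.39, 2.39, 3.01, 3.14, 3.14, 3.14].

INTERFACE

Orientations are given as a unit quaternion [w, x, y, z].
In Python, from station import move_pose, movel, movej, command_gripper, wait, inverse_kinematics, read_camera, camera_info, MotionError, job_done, get_time, get_joint_pos, get_qvel, get_effort, get_tcp_pos, get_ee_rot, get_ft_force, get_ft_torque, get_grip_width, get_finger_force gives the robot as it stands. Calls block until the motion is done:
- move_pose(position, orientation): joint-space move of the TCP to a pose.
- movel(position, frame=None, v=0.15, until_force=None): straight line of the TCP; frame=None keeps the orientation; v is the mean speed in m/s. With until_force (N) it stops when the force on the tool has changed by that much, and returns True; else False.
- movej(angles): joint-space move.
- command_gripper(opening): opening from 0.0 (shut) to 1.0 (fully open); the grip force is fixed at half the most; returns when the fingers have stopped.
- wait(seconds).
- inverse_kinematics(position, orientation): joint angles nearest the present ones, or None.
- read_camera(name): name is "scene" or "top" or "wrist"; returns the picture (400x640x3 uint8, red, green, blue); there is no depth.
- camera_info(name): a dict with "intrinsics" (3x3 intrinsics, pixels), "T" (4x4, takes a point from camera to world coordinates); the wrist camera has in their place "tool_from_camera" (4x4, takes a point from camera to tool coordinates, whose origin is the TCP and whose axes are the flange's). Camera axes: x right, y up, looking along -z (the intrinsics and any distortion apply to the point x, -y, -z); pixel columns grow to the right and rows downward; lengths in m; the calibration is good to about 2 mm. The wrist camera is an equidistant fisheye: a pixel r from the principal point sees the ray r / f radians off the axis. A picture is of the moment at which its call begins: read the wrist's pose just before it. camera_info takes no time and is no camera call.
A pose or a line that the arm cannot do raises MotionError and nothing moves.
- job_done(): hands the job in; it is judged then, once.
Readings, each from a call of its own:
- get_time(): time.
- get_joint_pos(): joint angles.
- get_qvel(): joint speeds.
- get_effort(): joint torques, N m.
- get_tcp_pos(): TCP position.
- get_ee_rot(): TCP orientation.
- get_ft_force(): force on the tool from outside, world axes, zero at the start.
- get_ft_torque(): the same for the moment, N m.
- get_grip_width(): opening from 0.0 (shut) to 1.0 (fully open).
- get_finger_force(): force on a finger pad.
Only numpy, scipy, OpenCV 4.12 (cv2) and the standard library are available. Lean on these libraries where they do the work, as an engineer would, in place of code of your own. Each camera call takes 0.05 s, during which the arm holds its last target. There are 200 camera calls.

## Working session

There is one attempt and no reset: what is moved stays moved. The work goes in short steps, each a Python script; the robot and the scene stay as the last script left them, time stands still between calls to the robot, and variables do not carry over. Pictures are saved under pics/ and viewed, at most 13 in all, crops included, and the job is handed in when it is done.

```bash
mkdir -p pics; ls; python3 - <<'E'
from station import *
import cv2
for n in ("scene","top"):
    im=read_camera(n); cv2.imwrite(f"pics/{n}0.png",im[:,:,::-1]); i=camera_info(n); print(n,i)
print(camera_info("wrist"),get_time(),get_ee_rot())
E
```

```text
pics
scene {'intrinsics': array([[455.1960044 ,   0.        , 319.49966469],
       [  0.        , 455.1960044 , 194.6645796 ],
       [  0.        ,   0.        ,   1.        ]]), 'T': array([[ 0.86692159, -0.37642761,  0.32672498,  0.89853431],
       [ 0.49834568,  0.64151891, -0.58318528, -0.69650456],
       [ 0.00992679,  0.66839789,  0.74373767,  0.9463472 ],
       [ 0.        ,  0.        ,  0.        ,  1.        ]])}
top {'intrinsics': array([[373.11160975,   0.        , 314.12580344],
       [  0.        , 373.11160975, 200.07810132],
       [  0.        ,   0.        ,   1.        ]]), 'T': array([[-9.77809562e-03,  9.96422244e-01, -8.39470042e-02,
         4.71947732e-01],
       [-9.99952084e-01, -9.70431862e-03,  1.28686132e-03,
        -7.26144664e-02],
       [ 4.67608766e-04,  8.39555648e-02,  9.96469390e-01,
         1.26534800e+00],
       [ 0.00000000e+00,  0.00000000e+00,  0.00000000e+00,
         1.00000000e+00]])}
{'intrinsics': array([[309.70691629,   0.        , 317.47926556],
       [  0.        , 309.70691629, 200.67388643],
       [  0.        ,   0.        ,   1.        ]]), 'tool_from_camera': array([[-4.43896637e-04,  9.59444956e-01,  2.81895688e-01,
         7.76583108e-02],
       [ 9.99998209e-01, -9.26978667e-05,  1.89018267e-03,
         1.04754642e-03],
       [ 1.83965735e-03,  2.81896022e-01, -9.59443197e-01,
        -1.62688446e-01],
       [ 0.00000000e+00,  0.00000000e+00,  0.00000000e+00,
         1.00000000e+00]])} 0.1 [-6.69259787e-04  9.86595753e-01  1.63181991e-01 -1.05186175e-04]
```

View pics/scene0.png

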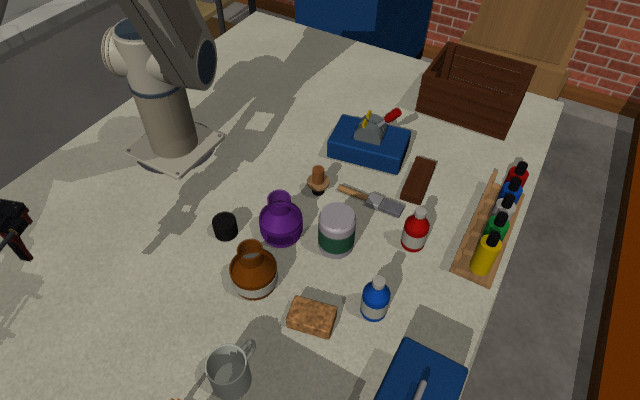

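View pics/top0.png

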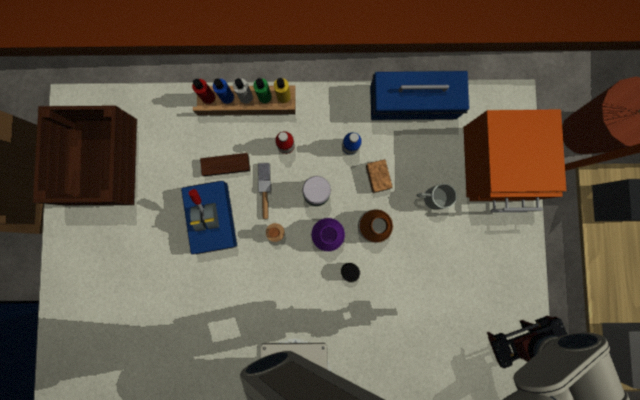

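Scene view: the stopper is at (318,180), the amber flask at (253,270), and its purple look-alike at (281,222). The extractor is at (370,143), with the red lever knob at (392,115) and the yellow bars at (367,120). Top view: stopper (275,233), amber flask (376,226), purple flask (328,235), lever knob (196,197).

Candidates for the flask: amber (376,226) or purple (328,235); I choose amber. Candidates for the stopper: wooden knob (275,233) or black foam (350,272); I choose the wooden one.

```bash
cat > h.py <<'E'
import numpy as np, cv2
from station import *
from scipy.spatial.transform import Rotation as R
def rot(q): return R.from_quat(np.r_[q[1:],q[0]]).as_matrix()
def quat(M):
    q=R.from_matrix(M).as_quat(); return [float(v) for v in np.r_[q[3],q[:3]]]
def down(yaw):  # tool z down; tool y (closing line) at angle yaw from world x
    y=np.array([np.cos(yaw),np.sin(yaw),0]); z=np.array([0,0,-1.]); return quat(np.c_[np.cross(y,z),y,z])
def shot(n):
    if n=="wrist":
        M=np.eye(4); M[:3,:3]=rot(get_ee_rot()); M[:3,3]=get_tcp_pos(); T=M@np.array(camera_info(n)["tool_from_camera"])
    else: T=np.array(camera_info(n)["T"])
    return read_camera(n),T,np.array(camera_info(n)["intrinsics"])
def ray(n,T,K,px):
    a=(px[0]-K[0,2])/K[0,0]; b=(px[1]-K[1,2])/K[1,1]
    if n=="wrist":
        r=np.hypot(a,b); s=np.sin(r)/max(r,1e-9); d=np.array([a*s,-b*s,-np.cos(r)])
    else: d=np.array([a,-b,-1.])
    d=T[:3,:3]@d; return T[:3,3],d/np.linalg.norm(d)
def plane(n,T,K,px,z):
    o,d=ray(n,T,K,px); return o+d*(z-o[2])/d[2]
def tri(rs):
    A=sum(np.eye(3)-np.outer(d,d) for o,d in rs); b=sum((np.eye(3)-np.outer(d,d))@o for o,d in rs)
    p=np.linalg.solve(A,b); return p,[float(np.linalg.norm(np.cross(p-o,d))) for o,d in rs]
def blobs(im,lo,hi,amin=10,box=None):
    h=cv2.cvtColor(im,cv2.COLOR_RGB2HSV); m=cv2.inRange(h,lo,hi)
    if box: k=np.zeros_like(m); k[box[1]:box[3],box[0]:box[2]]=1; m*=k
    n,_,s,c=cv2.connectedComponentsWithStats(m); return [(c[i].round(1).tolist(),s[i].tolist()) for i in range(1,n) if s[i,4]>=amin],m
E
python3 - <<'E'
from h import *
V={n:shot(n) for n in("scene","top")}
P=lambda n,px,z: plane(n,*V[n][1:],px,z).round(4)
print("stopper top",P("top",(274,232),.088),P("scene",(318,170),.088))
print("flask mouth",P("top",(377,226),.135),P("scene",(250,248),.135))
print("purple",P("top",(328,235),.135),"tin",P("top",(317,190),.12))
for n,b in(("top",(170,170,250,260)),("scene",(320,95,420,175))):
    im=V[n][0]
    print(n,"yellow",blobs(im,(20,120,80),(35,255,255),4,b)[0],"red",blobs(im,(0,150,80),(8,255,255),4,b)[0])
    print("blue",cv2.minAreaRect(cv2.findNonZero(blobs(im,(100,120,30),(120,255,255),4,b)[1])))
a=cv2.resize(V["top"][0][170:260,170:290],None,fx=4,fy=4,interpolation=cv2.INTER_CUBIC)
b=cv2.resize(V["scene"][0][95:195,300:420],None,fx=4,fy=4,interpolation=cv2.INTER_CUBIC)[:360]
c=cv2.resize(V["scene"][0][190:310,220:310],None,fx=2.4,fy=2,interpolation=cv2.INTER_CUBIC)
d=np.zeros((600,800,3),np.uint8); d[:360,:400]=a[:,:400]; d[:360,400:]=b[:,80:]; d[360:,:216]=c
cv2.imwrite("pics/c1.png",d[:,:,::-1])
E
```

```text
stopper top [0.4717 0.053  0.088 ] [0.474  0.0511 0.088 ]
flask mouth [ 0.4867 -0.2634  0.135 ] [ 0.4897 -0.271   0.135 ]
purple [ 0.4611 -0.1149  0.135 ] tin [ 0.5996 -0.0833  0.12  ]
top yellow [([208.7, 219.7], [204, 218, 10, 5, 33]), ([194.5, 222.3], [190, 221, 10, 4, 30])] red [([195.0, 195.9], [190, 190, 10, 14, 65])]
blue ((208.41159057617188, 216.81643676757812), (67.35249328613281, 45.630714416503906), 81.38435363769531)
scene yellow [([366.2, 118.9], [362, 110, 10, 18, 69])] red [([392.3, 114.7], [384, 108, 18, 15, 136])]
blue ((367.3504638671875, 142.8427734375), (77.53545379638672, 46.31655502319336), 14.826478958129883)
```

View pics/c1.png

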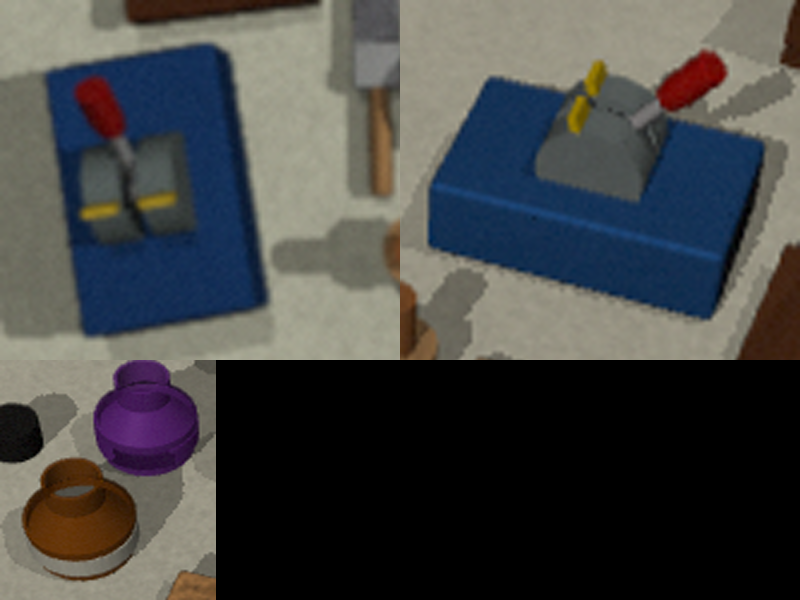

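Crops confirm the amber flask is open, the wooden stopper is upright, and the lever leans away from the marker bars. Next, close wrist looks at the flask and then the stopper.

```bash
python3 - <<'E'
from h import *
q=down(-np.pi/2)
ims=[]
for nm,p in(("flask",[.487,-.266,.30]),("stop",[.472,.053,.25])):
    move_pose(p,q); im,T,K=shot("wrist"); ims.append(im); np.savez(f"{nm}.npz",im=im,T=T,K=K)
    print(nm,get_tcp_pos(),get_time(),T[:3,3])
d=np.vstack([i[100:400] if 0 else i for i in ims]); d=cv2.resize(d,None,fx=.75,fy=.75)
cv2.imwrite("pics/w1.png",d[:,:,::-1])
E
```

```text
flask [ 0.48660909 -0.26673406  0.29977161] 1.8667 [ 0.5647296  -0.26751509  0.46248286]
stop [0.47262687 0.05211922 0.25027041] 3.1417 [0.55042313 0.0513806  0.41295979]
```

View pics/w1.png

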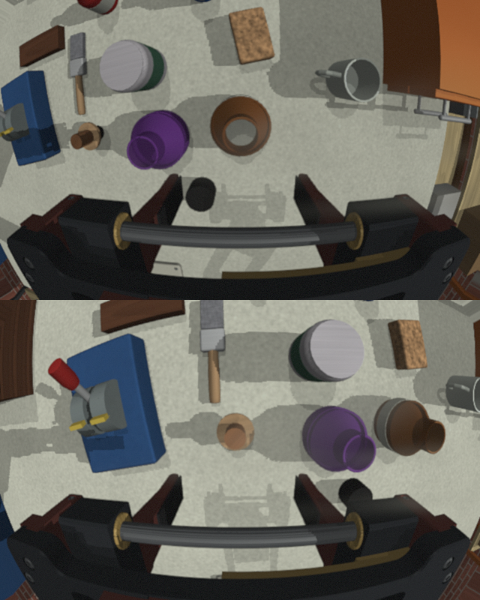

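The flask mouth appears at about (321,172) in the first view, and the stopper top at about (315,181) in the second. I'll zoom in on both and print fitted circles.

```bash
python3 - <<'E'
from h import *
out=[]
for nm,c in(("flask",(321,170)),("stop",(314,180))):
    f=np.load(nm+".npz"); im,T,K=f["im"],f["T"],f["K"]
    x,y=c; s=50; k=6; crop=cv2.resize(im[y-s:y+s,x-s:x+s],None,fx=4,fy=4,interpolation=cv2.INTER_CUBIC)
    g=cv2.cvtColor(crop,cv2.COLOR_RGB2GRAY)
    H=cv2.HoughCircles(cv2.GaussianBlur(g,(5,5),0),cv2.HOUGH_GRADIENT,1,12,param1=60,param2=20,minRadius=20,maxRadius=180)
    if H is not None:
        for h in H[0][:8]: print(nm,((h[:2]+.5)/4+[x-s,y-s]-.5).round(1),(h[2]/4).round(1),h.round())
    for i in range(0,400,50): cv2.line(crop,(i,0),(i,6),(0,255,0),1);cv2.line(crop,(0,i),(6,i),(0,255,0),1)
    out.append(crop)
cv2.imwrite("pics/c2.png",np.hstack(out)[:,:,::-1])
E
```

```text
flask [320.5 168.2] 40.5 [200. 194. 162.]
flask [320.2 165.2] 42.5 [198. 182. 170.]
flask [319.5 171.5] 43.7 [196. 208. 175.]
flask [323.5 169. ] 37.6 [212. 198. 150.]
flask [317.5 168.8] 37.7 [188. 196. 151.]
flask [324. 166.] 36.6 [214. 186. 146.]
flask [316.5 172.5] 34.5 [184. 212. 138.]
flask [313.  164.5] 32.4 [170. 180. 130.]
stop [313.8 174.8] 24.8 [200. 180.  99.]
stop [315. 178.] 28.3 [206. 194. 113.]
stop [312.8 181.8] 18.0 [196. 208.  72.]
```

View pics/c2.png

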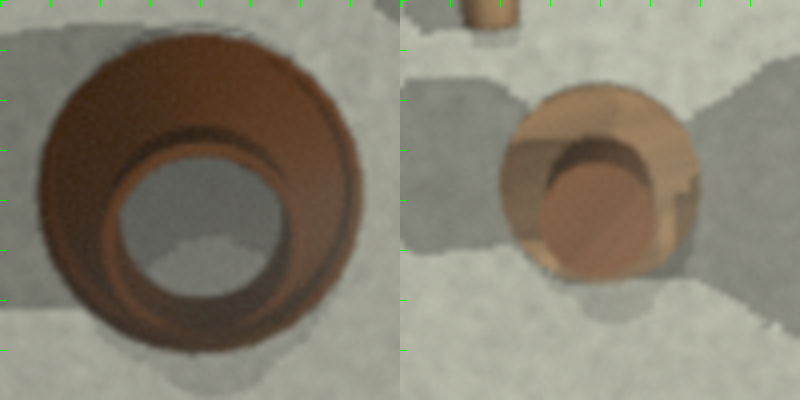

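```bash
python3 - <<'E'
from h import *
f=np.load("flask.npz"); P=lambda px,z: plane("wrist",f["T"],f["K"],px,z).round(4)
print("body",P((320.5,168.2),.068),"rim c",P((319.6,176.5),.135),"rim L/R",P((295,176.5),.135),P((344.3,176.5),.135),"T/B",P((319.6,154.5),.135),P((319.6,199),.135))
f=np.load("stop.npz"); print("stop top",P((313.4,185.2),.088),"L/R",P((298.7,185.2),.088),P((328,185.2),.088),"collar",P((313.8,174.8),.043))
E
```

```text
body [ 0.4922 -0.2707  0.068 ] rim c [ 0.4954 -0.2692  0.135 ] rim L/R [ 0.4955 -0.2426  0.135 ] [ 0.4955 -0.2959  0.135 ] T/B [ 0.5194 -0.2692  0.135 ] [ 0.4701 -0.2692  0.135 ]
stop top [0.4724 0.0564 0.088 ] L/R [0.4724 0.0723 0.088 ] [0.4724 0.0406 0.088 ] collar [0.4746 0.0565 0.043 ]
```

```bash
python3 - <<'E'
from h import *
q=down(-np.pi/2)
move_pose([.473,.0555,.13],q)
movel([.473,.0555,.049],v=.1)
command_gripper(0.0)
print("grip",get_grip_width()*88,get_finger_force(),get_tcp_pos())
movel([.473,.0555,.26],v=.2)
print(get_ft_force(),get_grip_width()*88,get_finger_force())
move_pose([.415,-.269,.29],q)
im,T,K=shot("wrist"); np.savez("h.npz",im=im,T=T,K=K); print(get_tcp_pos(),get_time())
t=shot("scene")[0]; np.save("hs.npy",t)
cv2.imwrite("pics/w2.png",im[:,:,::-1])
E
```

```text
grip 31.633588102031588 30.000206530094147 [0.47302913 0.0555672  0.04904123]
[-0.59174786  0.10620255 -0.78002695] 31.616732195232323 29.999842643737793
[ 0.41532648 -0.26803403  0.28966904] 8.0583
```

View pics/w2.png

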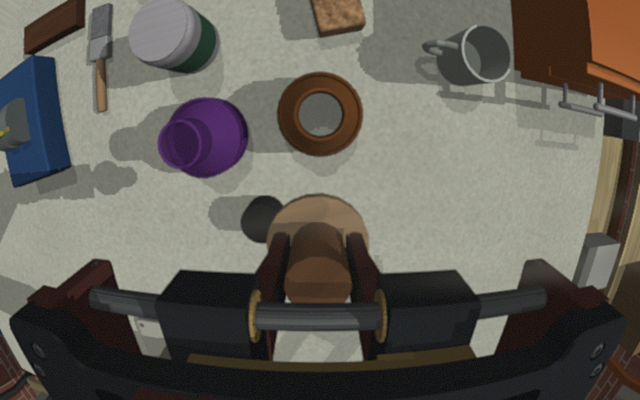

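The stopper is held (width 31.6 mm, 30 N). The flask is seen nearly from above, with its body circle around (320,114) and its mouth at (321,115). I'll fit ellipses to the masks and check the collar's position in the hand.

```bash
python3 - <<'E'
from h import *
f=np.load("h.npz"); im,T,K=f["im"],f["T"],f["K"]; tcp=np.array(get_tcp_pos())
P=lambda px,z: plane("wrist",T,K,px,z).round(4)
h=cv2.cvtColor(im[60:165,265:375],cv2.COLOR_RGB2HSV)
m=cv2.inRange(h,(0,90,20),(25,255,255)); cs,hi=cv2.findContours(m,cv2.RETR_CCOMP,cv2.CHAIN_APPROX_NONE)
o=max(range(len(cs)),key=lambda i:cv2.contourArea(cs[i])); e=cv2.fitEllipse(cs[o]); print("outer",e)
c=np.array(e[0])+[265,60]; print("body axis",P(c,.065),"L/R",P(c-[e[1][0]/2,0],.065),P(c+[e[1][0]/2,0],.065))
for i in range(len(cs)):
    if hi[0][i][3]==o and len(cs[i])>30:
        e=cv2.fitEllipse(cs[i]); c=np.array(e[0])+[265,60]; print("inner",e,c,"z135",P(c,.135),"z100",P(c,.1), "w",P(c-[e[1][0]/2,0],.135),P(c+[e[1][0]/2,0],.135))
# collar rim
h=cv2.cvtColor(im,cv2.COLOR_RGB2HSV)
m=cv2.inRange(h,(4,60,60),(20,200,255)); 
for y in(190,192,194,196,200,210,220,225,230): x=np.where(m[y,255:390])[0]+255; print(y,x[[0,-1]] if len(x) else 0)
z=tcp[2]-.006
for p in((318,194),(267,228),(369,228)): print(p,P(p,z)-tcp)
E
```

```text
outer ((54.66841125488281, 53.649871826171875), (82.3957290649414, 83.79899597167969), 89.2045669555664)
body axis [ 0.4909 -0.271   0.065 ] L/R [ 0.4915 -0.2199  0.065 ] [ 0.4916 -0.3221  0.065 ]
inner ((55.0404167175293, 53.93375778198242), (45.28950881958008, 45.63473892211914), 97.4305419921875) [320.04041672 113.93375778] z135 [ 0.4911 -0.271   0.135 ] z100 [ 0.4908 -0.2712  0.1   ] w [ 0.4912 -0.2481  0.135 ] [ 0.4913 -0.294   0.135 ]
190 0
192 0
194 [316 323]
196 [304 332]
200 [293 342]
210 [279 354]
220 [272 362]
225 [270 364]
230 [269 366]
(318, 194) [ 0.0319694  -0.00116225 -0.00595138]
(267, 228) [ 0.0112694   0.02893775 -0.00595138]
(369, 228) [ 0.0112694  -0.03126225 -0.00595138]
```

```bash
python3 - <<'E'
from h import *
q=down(-np.pi/2)
move_pose([.4902,-.270,.21],q); print(get_tcp_pos())
r=movel([.4902,-.270,.158],v=.04,until_force=6); print(r,get_tcp_pos(),get_ft_force())
if not r:
    r=movel([.4902,-.270,.145],v=.015,until_force=6); print(r,get_tcp_pos(),get_ft_force(),get_ft_torque(),get_finger_force())
wait(.3)
print(get_time(),get_ft_force())
s=shot("scene")[0]; w=shot("wrist")[0]
d=np.hstack([cv2.resize(s[190:310,200:320],(400,400)),cv2.resize(w[120:320,220:420],(400,400))])
cv2.imwrite("pics/c3.png",d[:,:,::-1])
E
```

```text
[ 0.48990289 -0.26913999  0.20974631]
False [ 0.49036223 -0.27007782  0.15826252] [-0.17550633 -0.78580032 -0.7787663 ]
True [ 0.49015542 -0.2699758   0.1489555 ] [-0.73609957  0.51742237  5.01510651] [0.13372519 0.08973541 0.00145196] 30.000676810741425
11.0 [-0.57289815 -0.23038104  4.91924154]
```

View pics/c3.png

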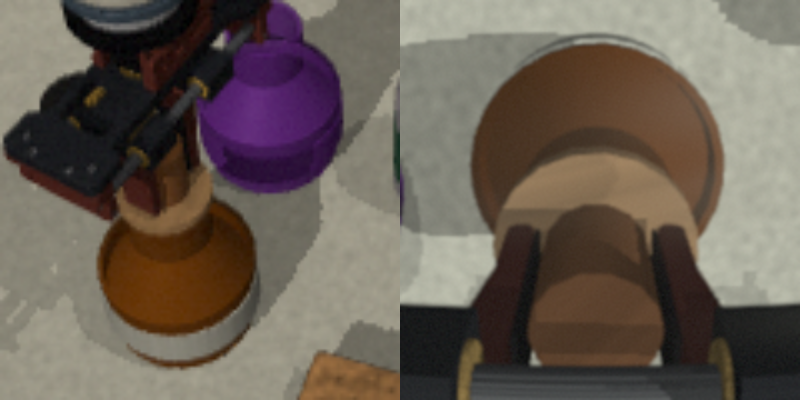

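The collar sits on the rim: contact at TCP z 0.149, exactly as predicted, with no lateral load. I'll release, then look at the extractor from two wrist poses.

```bash
python3 - <<'E'
from h import *
q=down(-np.pi/2)
command_gripper(0.75); print(get_grip_width())
movel([.4902,-.270,.27],v=.2)
V={n:shot(n) for n in("top","scene")}
c=plane("top",*V["top"][1:],(208,215),.07); print("box",c)
out=[]
for i,(x,y) in enumerate(((c[0]-.06,c[1]-.06),(c[0]-.06,c[1]+.06))):
    move_pose([x,y,.33],q); im,T,K=shot("wrist"); np.savez(f"e{i}.npz",im=im,T=T,K=K); out.append(im)
    print(get_tcp_pos(),get_time())
    for n,lo,hi in(("yel",(20,120,80),(35,255,255)),("red",(0,150,80),(8,255,255)),("red2",(172,150,80),(180,255,255))): print(n,blobs(im,lo,hi,60,(100,0,540,300))[0])
    b=blobs(im,(100,120,30),(120,255,255))[1]
cv2.imwrite("pics/w3.png",np.hstack([o[0:300,120:520] for o in out])[:,:,::-1])
E
```

```text
0.7488047300043065
box [0.52798573 0.26630664 0.07      ]
[0.46831158 0.20551508 0.32979008] 14.4667
yel [([280.7, 140.7], [270, 135, 22, 12, 188]), ([245.4, 147.4], [235, 142, 22, 12, 182]), ([196.6, 293.4], [189, 287, 16, 13, 130])]
red [([246.1, 79.1], [230, 62, 29, 40, 624])]
red2 []
[0.46808019 0.32558355 0.32961655] 15.0667
yel [([381.8, 140.9], [372, 136, 21, 11, 177]), ([345.8, 146.2], [335, 141, 23, 12, 196]), ([196.5, 293.6], [189, 287, 15, 13, 124])]
red [([361.4, 74.8], [348, 60, 23, 40, 477])]
red2 []
```

View pics/w3.png

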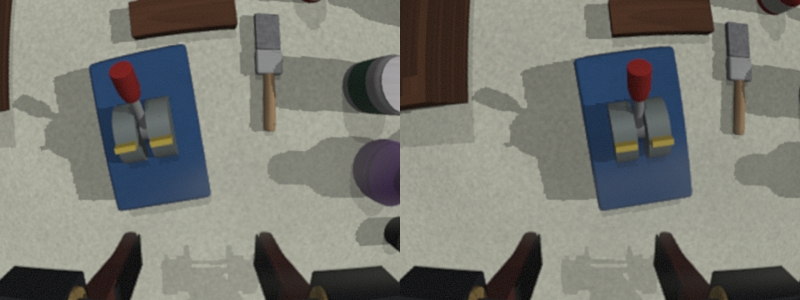

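Both views show the box, the red knob at (246,79) and (361,75), and the bars at (281,141)/(245,147) and (382,141)/(346,146). Now triangulating.

```bash
python3 - <<'E'
from h import *
E=[np.load(f"e{i}.npz") for i in(0,1)]
r=lambda i,px: ray("wrist",E[i]["T"],E[i]["K"],px)
tr=lambda a,b: tri([r(0,a),r(1,b)])
for n,a,b in(("barR",(280.7,140.7),(381.8,140.9)),("barL",(245.4,147.4),(345.8,146.2)),("red",(246.1,79.1),(361.4,74.8))):
    p,e=tr(a,b); print(n,p.round(4),np.round(e,4))
# box top outline in each view, undistorted onto z=.07
for i in(0,1):
    m=blobs(E[i]["im"],(100,110,30),(120,255,255),60,(180,30,440,230))[1]
    m=cv2.morphologyEx(m,cv2.MORPH_CLOSE,np.ones((3,3)))
    c=max(cv2.findContours(m,cv2.RETR_EXTERNAL,cv2.CHAIN_APPROX_NONE)[0],key=cv2.contourArea)[:,0]
    w=np.array([plane("wrist",E[i]["T"],E[i]["K"],p,.07)[:2] for p in c],np.float32)
    print("box",cv2.minAreaRect(w))
E
```

```text
barR [0.5126 0.2489 0.1259] [0. 0.]
barL [0.5054 0.2923 0.1259] [0. 0.]
red [0.5848 0.2802 0.1659] [0.0013 0.0013]
box ((0.5246118307113647, 0.272094190120697), (0.21422885358333588, 0.13552601635456085), 9.451388359069824)
box ((0.5409313440322876, 0.2762989103794098), (0.181228369474411, 0.13539046049118042), 9.550240516662598)
```

```bash
python3 - <<'E'
from h import *
yaw=np.deg2rad(9.45); ex=np.array([np.cos(yaw),np.sin(yaw)]); ey=np.array([-ex[1],ex[0]]); c0=np.array([.5246,.2721])
out=[]; N=[]
for i in(0,1):
    f=np.load(f"e{i}.npz"); im,T,K=f["im"],f["T"],f["K"]
    h=cv2.cvtColor(im,cv2.COLOR_RGB2HSV)
    def proj(p):  # world->pixel
        v=T[:3,:3].T@(p-T[:3,3]); v=v*[1,-1,-1]; t=np.arctan2(np.hypot(v[0],v[1]),v[2]); s=t/np.hypot(v[0],v[1])
        return K[0,2]+K[0,0]*v[0]*s, K[1,2]+K[1,1]*v[1]*s
    # rectified picture of plane z, 1 mm = 2px... sampled by ray casting
    def rect(z):
        us=np.arange(-120,121)/1e3; vs=np.arange(-80,81)/1e3
        mp=np.array([[proj(np.r_[c0+u*ex+v*ey,z]) for u in us] for v in vs],np.float32)
        return cv2.remap(im,mp[...,0],mp[...,1],cv2.INTER_LINEAR)
    for z in(.07,.082):
        g=rect(z); hh=cv2.cvtColor(g,cv2.COLOR_RGB2HSV); blue=cv2.inRange(hh,(100,110,30),(122,255,255))
        rows=[]
        for v in(-50,-45,45,50) if z==.07 else (-28,-22,-16,16,22,28):
            b=blue[80+v]>0; idx=np.where(b)[0]-120
            if z==.07: rows.append((v,int(idx[0]),int(idx[-1])))
            else:
                nb=np.where(~b[60:180])[0]-60; rows.append((v,int(nb[0]),int(nb[-1])))
        print(i,z,rows)
        out.append(cv2.resize(g,None,fx=1.65,fy=1.65))
    m=cv2.inRange(h,(0,150,60),(8,255,255)); m[:50]=0;m[130:]=0; m[:,:200]=0; m[:,420:]=0
    pts=np.array([plane("wrist",T,K,p[0],.166) for p in cv2.findNonZero(m)],np.float32)[:,:2]
    vx,vy,x0,y0=cv2.fitLine(pts,cv2.DIST_L2,0,.01,.01).ravel()
    a=np.r_[x0,y0,.166]; b=np.r_[x0+vx*.05,y0+vy*.05,.166]; o=T[:3,3]; N.append((np.cross(a-o,b-o),o))
n=[v/np.linalg.norm(v) for v,_ in N]; d=np.cross(*n); d/=np.linalg.norm(d); d*=np.sign(d[2])
p=np.linalg.solve(np.array([n[0],n[1],[0,0,1]]),[n[0]@N[0][1],n[1]@N[1][1],.082])
print("axis dir",d,"tilt",np.arctan2(d[:2]@ex,d[2]),"lat",d[:2]@ey,"pivot u,v",(p[:2]-c0)@ex,(p[:2]-c0)@ey)
cv2.imwrite("pics/r.png",np.vstack([np.hstack(out[:2]),np.hstack(out[2:])])[:,:,::-1])
E
```

```text
0 0.07 [(-50, -86, 107), (-45, -90, 106), (45, -106, 106), (50, -107, 107)]
0 0.082 [(-28, -40, 39), (-22, -41, 39), (-16, -40, 39), (16, -40, 59), (22, -40, 59), (28, -40, 59)]
1 0.07 [(-50, -40, 107), (-45, -46, 106), (45, -101, 107), (50, -103, 107)]
1 0.082 [(-28, -60, 39), (-22, -60, 59), (-16, -60, 59), (16, -60, 39), (22, -59, 39), (28, -57, 39)]
axis dir [0.68512656 0.18814156 0.70370757] tilt 0.7875334627374546 lat 0.07309956886007236 pivot u,v -0.026078207894077894 -0.009437779359437841
```

View pics/r.png

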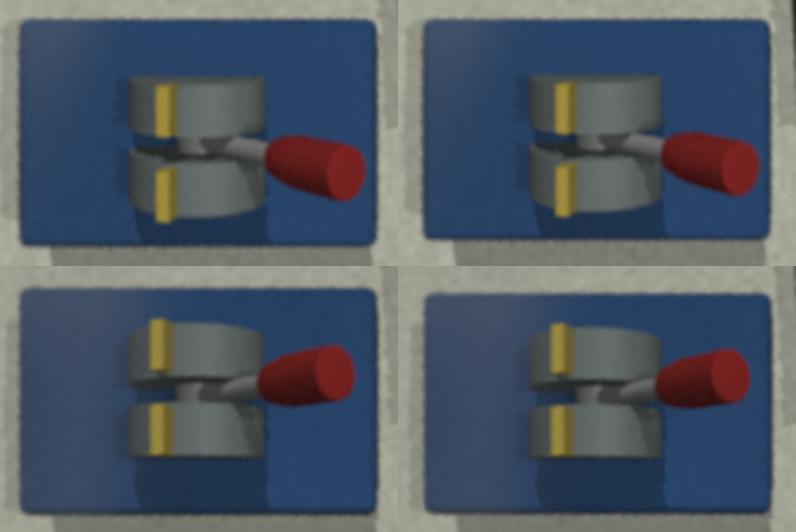

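The drum edges at u = -40..+39 mm put the pivot at the box centre. The bar's outer-face edges in both views give a marker angle of about -0.34 rad, and the lever starts near +0.68. I'll grip the handle across the hinge axis and lead it along the arc.

```bash
cat >> h.py <<'E'
YAW=np.deg2rad(9.45); EX=np.array([np.cos(YAW),np.sin(YAW),0]); EY=np.array([-EX[1],EX[0],0]); PIV=np.array([.5246,.2721,.082])-.0005*EX
def lev(t,r=.102): # TCP position for lever angle t
    return PIV+r*(np.sin(t)*EX+np.cos(t)*np.array([0,0,1]))-np.array([0,0,.019])
E
python3 - <<'E'
from h import *
q=down(YAW-np.pi/2)
p=lev(.68); command_gripper(1.0)
move_pose(list(np.r_[p[:2],.29]),q)
print(movel(list(p),v=.12,until_force=8),get_tcp_pos(),p)
command_gripper(0.0); print("grip",get_grip_width()*88,get_finger_force(),get_ft_force())
for t in np.linspace(.68,-.34,9)[1:]:
    movel(list(lev(t)),v=.08); print(round(t,2),np.round(get_ft_force(),1),round(get_grip_width()*88,1))
wait(.2); print(get_tcp_pos(),lev(-.34),get_time())
command_gripper(1.0)
p=np.array(get_tcp_pos()); movel([p[0],p[1],.33],v=.2)
move_pose([.468,.2656,.33],q)
im,T,K=shot("wrist"); np.savez("l.npz",im=im,T=T,K=K)
s=shot("scene")[0]
print(get_time()); 
cv2.imwrite("pics/l.png",np.hstack([cv2.resize(im[40:220,220:400],(400,400)),cv2.resize(s[85:185,320:420],(400,400))])[:,:,::-1])
E
```

```text
False [0.58793028 0.28282858 0.14320978] [0.58737329 0.28254834 0.14231242]
grip 24.898626914114924 30.000099577009678 [-1.58152665  4.73630547 -0.07448844]
0.55 [-2.2  4.7 -3.1] 25.7
0.43 [-1.6  5.1 -3.8] 25.4
0.3 [-1.   5.6 -4.9] 25.6
0.17 [ 0.1  5.8 -4.8] 25.4
0.04 [ 0.8  5.8 -3.6] 25.4
-0.08 [-0.2  5.3 -1.9] 25.5
-0.21 [0.  5.7 2.3] 25.3
-0.34 [-1.8  4.3  7. ] 25.2
[0.49179473 0.26779094 0.16063572] [0.49055272 0.26643298 0.15916098] 21.2417
23.6583
```

View pics/l.png

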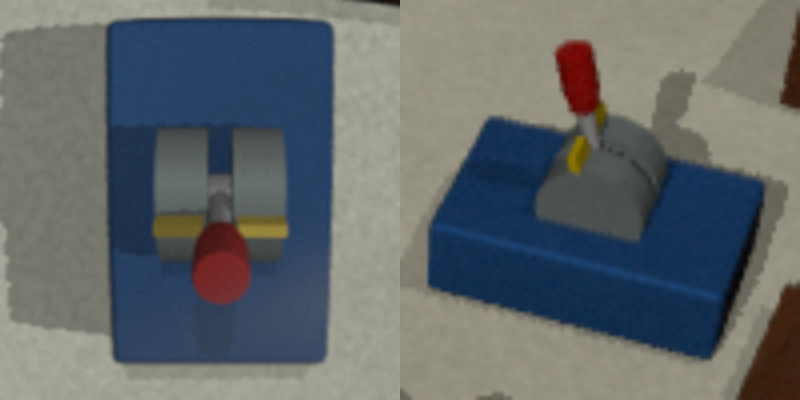

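The lever now stands in line with the bars: knob end disc at crop (221,272), bars at y≈227. Now a numeric check by casting rays onto the lever's plane.

```bash
python3 - <<'E'
from h import *
from scipy.optimize import brentq
f=np.load("l.npz"); im,T,K=f["im"],f["T"],f["K"]
def ang(px,r):
    o,d=ray("wrist",T,K,px)
    # choose theta where point on the cylinder of radius r about the hinge axis meets the ray
    a=np.array([(o-PIV)@EX,o[2]-PIV[2]]); b=np.array([d@EX,d[2]])
    s=np.roots([b@b,2*a@b,a@a-r*r]); s=s.real.min(); p=a+s*b; return round(float(np.arctan2(*p)),3)
h=cv2.cvtColor(im,cv2.COLOR_RGB2HSV); s=h[:,:,2]
for x in(297,305,335,343): 
    c=im[128:158,x].astype(int); y=np.where((h[128:158,x,0]>=18)&(h[128:158,x,0]<=36)&(h[128:158,x,1]>110))[0]+128
    print(x,y[[0,-1]],s[y,x].tolist(),"near edge",ang((x,y[-1]+.5),np.hypot(.052,.0035))+.067)
m=cv2.inRange(h,(0,130,50),(9,255,255)); m[:130]=0;m[190:]=0;m[:,:290]=0;m[:,350:]=0
y,x=np.nonzero(m); print("red",x.min(),x.max(),y.min(),y.max(),"col V",s[y.min():y.max()+1,319].tolist())
for py in(160,162.4,164): print("disc",py,ang((319.5,py),.118))
# near silhouette: disc's near edge at r=.118, -13mm tangential
print("disc near edge",ang((319.5,y.max()+.5),np.hypot(.118,.013))+np.arctan2(.013,.118))
E
```

```text
297 [137 145] [91, 99, 99, 99, 102, 109, 109, 110, 107] near edge -0.309
305 [137 145] [91, 100, 98, 100, 105, 108, 108, 109, 108] near edge -0.31
335 [138 146] [106, 107, 112, 131, 150, 152, 151, 149, 133] near edge -0.335
343 [138 146] [106, 107, 110, 131, 148, 152, 151, 151, 133] near edge -0.333
red 307 331 140 175 col V [72, 72, 74, 76, 77, 75, 77, 78, 78, 82, 83, 80, 88, 102, 119, 121, 119, 120, 118, 120, 119, 118, 118, 117, 118, 116, 116, 118, 117, 116, 117, 116, 115, 117, 114, 113]
disc 160 -0.221
disc 162.4 -0.242
disc 164 -0.257
disc near edge -0.2512730111159238
```

The lever reads about -0.255 and the marker about -0.33, inside tolerance but marginal. I'll regrip and move it about 0.08 further.

```bash
python3 - <<'E'
from h import *
q=down(YAW-np.pi/2)
p=lev(-.255)
move_pose(list(np.r_[p[:2],.30]),q); movel(list(p),v=.15,until_force=8)
command_gripper(0.0); a=np.array(get_tcp_pos()); print("grip",get_grip_width()*88,a-p)
movel(list(lev(-.34)),v=.04); wait(.2); print(np.array(get_tcp_pos())-lev(-.34),get_ft_force())
command_gripper(1.0); p=np.array(get_tcp_pos()); movel([p[0],p[1],.33],v=.2)
move_pose([.468,.2656,.33],q)
im,T,K=shot("wrist")
def ang(px,r):
    o,d=ray("wrist",T,K,px)
    a=np.array([(o-PIV)@EX,o[2]-PIV[2]]); b=np.array([d@EX,d[2]])
    s=np.roots([b@b,2*a@b,a@a-r*r]); p=a+s.real.min()*b; return round(float(np.arctan2(*p)),3)
h=cv2.cvtColor(im,cv2.COLOR_RGB2HSV)
m=cv2.inRange(h,(0,130,50),(9,255,255)); m[:120]=0;m[195:]=0;m[:,:290]=0;m[:,350:]=0
m2=m&cv2.inRange(h[:,:,2],96,255); y,x=np.nonzero(m2); cx=(x.min()+x.max())/2; print("disc",x.min(),x.max(),y.min(),y.max(),ang((cx,(y.min()+y.max())/2),.118))
for x in(297,305,335,343):
    y=np.where((h[128:158,x,0]>=18)&(h[128:158,x,0]<=36)&(h[128:158,x,1]>110))[0]+128; print(x,y[[0,-1]],ang((x,y[-1]+.5),.0521)+.067)
# is the stopper still home: scene + top crops
s=shot("scene")[0]; t=shot("top")[0]; print(get_time())
cv2.imwrite("pics/fin.png",np.hstack([cv2.resize(im[40:220,220:400],(400,400)),cv2.resize(s[180:320,200:340],(400,400))])[:,:,::-1])
E
```

```text
grip 25.6873883500159 [-1.39497547e-04  1.06773877e-03  1.57792552e-06]
[0.001498   0.00140193 0.00066317] [ 1.04653244  4.9998339  -1.39252879]
disc 308 330 149 181 -0.266
297 [138 146] -0.335
305 [137 145] -0.311
335 [138 146] -0.335
343 [138 146] -0.334
29.0417
```

View pics/fin.png

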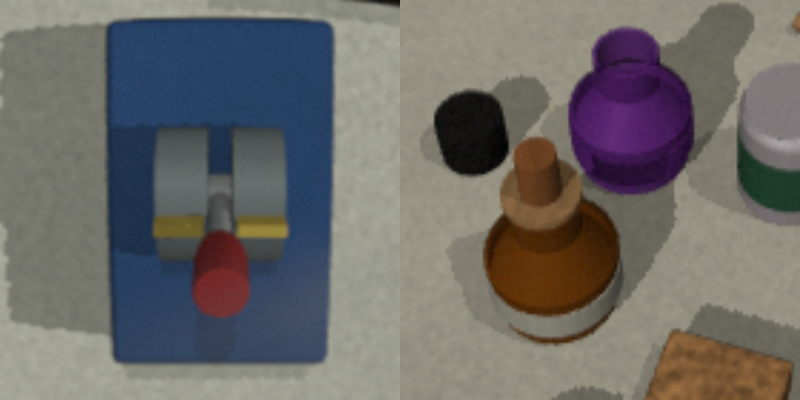

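The disc's near edge moved from row 175 to 181, which puts the lever at about -0.31 against the marker at about -0.33. The stopper sits on the rim, the flask has not moved, and the arm is clear. Handing in.

```bash
python3 -c "
from station import *
print(job_done(),get_time())"
```

```text
the job is handed in; nothing more can be done
the job is handed in; nothing more can be done
```

I handed the job in after about 29 s on the robot's clock: the stopper is seated in the amber flask, and the lever is released about 0.02 rad from the yellow marker by my camera estimate (limit 0.1); the judge's verdict was not shown.

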